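# Lift the swinging parts bucket out of its tipping cradle

## Robot

A 6-joint arm with a two-finger parallel gripper is mounted at the origin on the work surface. World frame = base frame: x ahead of the robot, y to its left, z up, the work surface at z = 0. Lengths are in mm, angles in rad, forces in N, time in s.
With the tool pointing down it reaches from about 275 to 750 mm from the base axis. Payload 10.2 kg.
Tool frame: the origin (TCP) lies midway between the tips of the shut fingers; the grasp point (between the pads) lies 19 mm behind it; z points along the fingers, y is the line along which they close (so a half turn about z gives the same grasp; the last joint's range is limited). The gripper opens to 85 mm and grips with 20 to 120 N. Pads are 22 mm wide; open, the fingers measure 114 mm over their backs; the gripper's body (76 mm by 85 mm) begins 54 mm behind the grasp point. The pads swing forward as they close: fully open they stand 13 mm farther back than shut.
Start: joints at [-1.456, 0.313, 1.498, -0, 1.331, -0.223], TCP at [173.979, -495.341, 231.294] pointing down, gripper open.
Joint ranges: [-2.94, 2.94], [-0.97, 2.17], [0.19, 2.56], [-1.23, 4.37], [0.02, 3.11], [-2.88, 2.88]. Speed limits (rad/s): [2.39, 2.39, 3.01, 3.14, 3.14, 3.14].

## Interface

Orientations are given as a unit quaternion [w, x, y, z].
In Python, from rig import ctrl gives the robot as it stands.
- The arm moves only by the tool send_rows, never from a script. Its argument "targets" is a list of rows, each an object with "offset": the shift along the world's x, y, z in cm, a list of three; "spin": the turn about the world's z in rad. A call has 1 to 8 rows; each row is the pose to reach, as a shift and turn from the pose commanded when the call began; what a row does not reach only later rows make up. A row lasts 1/12 s, in which the tool goes at most 41.7 mm and 7.16 degrees, less where a joint would pass 70% of its speed; a pose out of reach is approached as far as the arm can. A call with a gripper value outside its range is refused whole. "grip" is the opening, from 0 (shut) to 1 (fully open), set as the call begins (left out, the last holds). The fingers move at their own pace and stop on an object; "squeeze" is the grip in N (left out, the last holds). Time passes only in rows, so rows that repeat a pose let the fingers close. It gives the time, the measured TCP pose, the force, the opening and the grip force at its end, in the units of the state.
- ctrl.sense(): the state, without advancing time (a new reading comes with each control period).
- ctrl.capture(name): name is "scene" or "side" or "wrist"; returns (picture, depth): 480x640x3 uint8, red, green, blue; 480x640 float32, mm along the optical axis (not along the pixel's ray), 0 where there is no reading.
- ctrl.calibration(name): a dict with "fx", "fy", "cx", "cy" (pixels), "view" (4x4, takes a point from world to camera coordinates); the wrist camera has in their place "mount" (4x4, takes a point from camera to tool coordinates, whose origin is the TCP and whose axes are the flange's). Camera axes: x right, y down, z forward; pixel columns grow to the right and rows downward; lengths in mm; the calibration is good to about 2 mm. A picture is of the moment at which its call begins: read the wrist's pose just before it. calibration takes no time and is no camera call.
- ctrl.finish_job(): hands the job in; it is judged then, once.
Trained networks look in the newest picture that a camera, given by its name, has taken for a name from the list of things; names that differ only in an ending like _2 or _b are one class to them, and where a whole thing is asked for, a point or a joint stands for the part that bears it (a point fixed in the world has none). Each returns a list of dicts, best first, with "conf" (0 to 1); they miss things now and then, are a little off and sometimes report something else, mostly with a low value. They report only what shows in the picture. A call takes as long as a camera call. They do not tell look-alikes from the thing itself.
- ctrl.search_frame(camera, query): "box" ([left, top, right, bottom] in pixels, round what is visible of it).
- ctrl.place_of(camera, query): "uv" ([column, row] in pixels: a listed point, or the origin of a listed thing).
The state is a dict: "time_s": time; "joints": joint angles; "dq": joint speeds; "tau": joint torques, N m; "eef_pos": TCP position; "ee_rot": TCP orientation; "force": force on the tool from outside, world axes, zero at the start; "wrist_torque": the same for the moment, N m; "grip_width": opening from 0.0 (shut) to 1.0 (fully open); "grip_force": force on a finger pad.
Only numpy, scipy, OpenCV 4.12 (cv2) and the standard library are available. Lean on these libraries where they do the work, as an engineer would, in place of code of your own. Each camera call takes 0.05 s, during which the arm holds its last target. There are 200 camera calls.

## Task

Swing the keeper bar on top of the cradle well clear of the bucket's pivot pin and leave it open. Then lift the swinging steel bucket straight up out of the cradle's slots by its cross bar, keeping it level so that it neither swings nor catches, and set it down gently and upright in the middle of the round aluminium plate, with its two fixture blocks still inside. Leave the other things on the table where they are.

Things in the scene. Friction and masses are not known exactly. Their poses are not given: they have to be found in the camera images.
- cradle: Fixed aluminium tipping cradle holding the bucket. Origin: centre of its underside, on the table. Base 130 (x) x 180 (y) x 10 mm; two cheeks 104 mm long (x), 12 mm thick, at y = +66 and -66 mm, tops 125 mm above the table. At x = 0 each has an upward-open slot 16 mm wide, 31 mm deep, where a bucket pin rests; pins must rise 31 mm to come out. The keeper is on the +y cheek only.
- keeper (a joint): Angle (rad) of the keeper, a flat bar 104 x 16 x 7 mm on top of the +y cheek, lying across the slot so that the pin cannot rise. Vertical pivot at cradle x = -42, y = +66 mm. 0 = along the cheek (closed); positive swings its free end from cradle +x to +y, away from the bucket; stop at 1.6. Well clear of the pin past 0.9. Light friction (1 N at the knob); stays where left.
- keeper_knob (a point): Centre of the black upright knob on the keeper's free end, 90 mm from its pivot; 16 mm diameter, 30 mm tall, from 133 to 163 mm above the table (this point: 148 mm). Closed, it stands at cradle x = +48, y = +66 mm. It can be pushed outward by fingers lowered over the bucket's mouth beside it (rim 120 mm above the table) or pinched from above. Open, it still stands up beside the cradle: carry the bucket over it.
- bucket_bar (a point): Centre of the bucket's rigid square cross bar, 12 x 12 mm, 92 mm clear length along the bucket's y (parallel to the pins), on two flat straps 60 mm above the rim. Grip from above, fingers closing along the bucket's x. 140 mm above the bucket's underside; 180 mm above the table while hanging. Axes as the bucket's, parallel to the cradle's while hanging.
- bucket: Loose open sheet-steel bucket, 110 (x) x 100 (y) x 80 mm high, walls 4 mm, about 0.4 kg plus 0.2 kg of blocks. Origin: centre of its underside; z up. A 12 mm pivot pin sticks out 35 mm from each y side, to y = +85 and -85 mm, 60 mm above the underside. Hanging, its underside is 40 mm above the table and it can swing freely about the pins.
- block1_mid (a point): Centre of a brown fixture block, 80 x 36 x 30 mm, lying loose in the bucket on the -y side.
- block2_mid (a point): Centre of a second such block, lying loose in the bucket on the +y side.
- plate_top (a point): Centre of the top face of the fixed round aluminium plate, 240 mm diameter, 15 mm thick, on the table; the top is 15 mm above the table.
- tape: Bystander: roll of masking tape lying flat, 90 mm diameter, 24 mm high. Origin under its centre.
- jar: Bystander: glass jar, 68 mm diameter, 85 mm high. Origin under its centre.
- spray: Bystander: yellow spray can, 64 mm diameter, 190 mm high. Origin under its centre.
- pencup: Bystander: black pen cup, 76 mm diameter, 95 mm high. Origin under its centre.
- phone: Bystander: black telephone slab lying flat, 150 x 72 x 9 mm. Origin under its centre.
- spare: Bystander: spare brown fixture block on the table, 80 x 36 x 30 mm. Origin under its centre.
Things that resemble listed ones, but are neither listed nor needed, are in the scene too. What is shaped like the part that bears block1_mid but blue is not meant. What is shaped like the bucket but red is not meant.

How it is judged:
By the outcome, as a careful person would: the job done as asked, in the order asked, and still so for the second after the job is handed in, with the robot touching nothing.
It also fails if it takes over 61 s, if anything falls off the work surface, if the arm or the gripper's body presses on something with over 40 N, if the wrist force passes 120 N, or if a joint passes its speed limit or range.

## Working session

There is one attempt and no reset: what is moved stays moved. The work goes in short steps, Python scripts to look and compute and a tool call to move; the robot and the scene stay as the last step left them, time stands still between calls to the robot, and variables do not carry over. Pictures are saved under pics/ and viewed, at most 10 in all, crops included, and the job is handed in when it is done.

Besides the shell and the picture viewer there is one more tool, called after "Request:" by a JSON object that holds its "name" and its "arguments", one argument or row to a line. send_rows: Moves the arm, as the interface text tells. Its arguments: {"type":"object","properties":{"targets":{"type":"array"},"grip":{"type":"number"},"squeeze":{"type":"number"}},"required":["targets"]}

```bash
mkdir -p pics
cat > h.py <<'E'
import numpy as np, cv2
from rig import ctrl
from scipy.spatial.transform import Rotation as R
def T(cam):
    c=ctrl.calibration(cam)
    if 'view' in c: return c,np.linalg.inv(np.array(c['view']))
    s=ctrl.sense(); M=np.eye(4); q=s['ee_rot']; M[:3,:3]=R.from_quat([q[1],q[2],q[3],q[0]]).as_matrix(); M[:3,3]=s['eef_pos']
    return c,M@np.array(c['mount'])
def ray(c,W,u,v):
    d=np.array([(u-c['cx'])/c['fx'],(v-c['cy'])/c['fy'],1.]); return W[:3,3],W[:3,:3]@d
def atz(c,W,u,v,z):
    o,d=ray(c,W,u,v); return o+d*(z-o[2])/d[2]
def cloud(c,W,D):
    v,u=np.mgrid[:480,:640]; d=np.stack([(u-c['cx'])/c['fx'],(v-c['cy'])/c['fy'],np.ones(u.shape)],-1)*D[...,None]
    return d@W[:3,:3].T+W[:3,3]
E
python3 - <<'E'
from h import *
Q={'cradle':0,'keeper_knob':148,'bucket_bar':180,'bucket':40,'block1_mid':60,'block2_mid':60,'plate_top':15,'tape':0,'jar':0,'spray':0,'pencup':0,'phone':0,'spare':0}
for cam in('scene','side'):
    c,W=T(cam); p,D=ctrl.capture(cam); cv2.imwrite(f'pics/{cam}0.png',p[...,::-1]); np.savez(f'{cam}0.npz',D=D,p=p)
    print(cam,W[:3,3].round())
    for q,z in Q.items():
        print(q,[(round(r['conf'],2),[int(x) for x in r['uv']],atz(c,W,*r['uv'],z)[:2].round().tolist()) for r in ctrl.place_of(cam,q)[:3]])
E
```

```text
scene [ 996. -540. 1251.]
cradle [(0.88, [349, 198], [463.0, 203.0])]
keeper_knob [(0.51, [382, 171], [536.0, 255.0])]
bucket_bar [(0.87, [353, 165], [472.0, 195.0]), (0.62, [346, 114], [330.0, 338.0])]
bucket [(0.88, [350, 196], [478.0, 187.0]), (0.61, [342, 142], [313.0, 343.0]), (0.47, [380, 174], [494.0, 317.0])]
block1_mid [(0.93, [395, 229], [661.0, 169.0]), (0.7, [307, 180], [344.0, 137.0]), (0.38, [344, 192], [462.0, 176.0])]
block2_mid [(0.47, [350, 188], [467.0, 200.0])]
plate_top [(0.57, [266, 297], [508.0, -221.0])]
tape [(0.77, [281, 220], [355.0, -1.0])]
jar [(0.97, [376, 302], [746.0, -27.0])]
spray [(0.58, [445, 180], [653.0, 466.0])]
pencup [(0.8, [410, 153], [500.0, 483.0]), (0.23, [446, 179], [653.0, 470.0])]
phone [(0.94, [186, 352], [451.0, -468.0])]
spare []
side [ 97. 606. 750.]
cradle [(0.59, [278, 346], [475.0, 189.0])]
keeper_knob [(0.72, [227, 301], [538.0, 250.0])]
bucket_bar [(0.91, [274, 289], [467.0, 198.0]), (0.74, [290, 426], [288.0, 382.0]), (0.66, [420, 208], [365.0, -191.0])]
bucket [(0.92, [276, 335], [475.0, 193.0]), (0.57, [292, 467], [291.0, 378.0]), (0.35, [373, 311], [349.0, 23.0])]
block1_mid [(0.86, [216, 307], [610.0, 222.0]), (0.78, [348, 372], [306.0, 194.0]), (0.77, [286, 324], [465.0, 172.0])]
block2_mid [(0.58, [268, 338], [472.0, 219.0])]
plate_top [(0.77, [364, 236], [508.0, -213.0]), (0.45, [156, 460], [485.0, 492.0])]
tape [(0.59, [374, 313], [359.0, -7.0])]
jar [(0.79, [250, 242], [748.0, -28.0])]
spray [(0.58, [106, 406], [645.0, 481.0])]
pencup [(0.58, [157, 462], [489.0, 491.0])]
phone [(0.67, [422, 207], [447.0, -450.0])]
spare [(0.8, [291, 207], [757.0, -217.0])]
```

Run:
```python
from h import *
a=cv2.imread('pics/scene0.png'); b=cv2.imread('pics/side0.png')
cv2.imwrite('pics/both.png',np.hstack([cv2.resize(a[90:340,150:480],(400,303)),cv2.resize(b[170:490,80:500],(400,303))]))
cv2.imwrite('pics/crop.png',np.hstack([cv2.resize(a[130:230,300:420],(400,333),interpolation=2),cv2.resize(b[250:370,205:349],(400,333),interpolation=2)]))
# bar / rim / cheek yaw from depth
for cam in('scene','side'):
    c,W=T(cam); D=np.load(cam+'0.npz')['D']; P=cloud(c,W,D).reshape(-1,3)
    r=np.hypot(P[:,0]-470,P[:,1]-196)
    for lo,hi,rr in((176,195,75),(128,139,115),(140,166,115),(113,124,130)):
        S=P[(P[:,2]>lo)&(P[:,2]<hi)&(r<rr)]
        if len(S)>8:
            (x,y),(w,h),an=cv2.minAreaRect(S[:,:2].astype(np.float32)); print(cam,lo,len(S),S.mean(0).round(1),(round(x),round(y)),(round(w),round(h)),round(an,1))
    # plate
    S=P[(abs(P[:,2]-15)<4)&(np.hypot(P[:,0]-508,P[:,1]+217)<150)]
    (x,y),rad=cv2.minEnclosingCircle(S[:,:2].astype(np.float32)); print('plate',x,y,rad,S.mean(0).round(1))
```

```text
scene 176 190 [469.9 190.2 183.4] (469, 193) (103, 25) 76.5
scene 128 141 [496.2 232.7 132.8] (479, 192) (152, 107) 78.3
scene 140 102 [501.1 216.3 153.1] (494, 200) (121, 100) 87.2
scene 113 333 [485.3 175.2 119.2] (474, 191) (148, 117) 78.6
plate 505.127685546875 -214.66334533691406 121.11715698242188 [ 507.9 -218.9   15.1]
side 176 435 [468.6 199.3 183.1] (470, 196) (102, 21) 78.1
side 128 507 [483.7 254.7 132.5] (482, 208) (127, 106) 81.8
side 140 256 [499.  225.6 153.6] (484, 215) (144, 57) 55.1
side 113 790 [462.9 194.6 118.2] (474, 195) (148, 115) 77.3
plate 502.1993408203125 -210.2104034423828 121.10858917236328 [ 498.8 -203.7   13.6]
```

View pics/both.png

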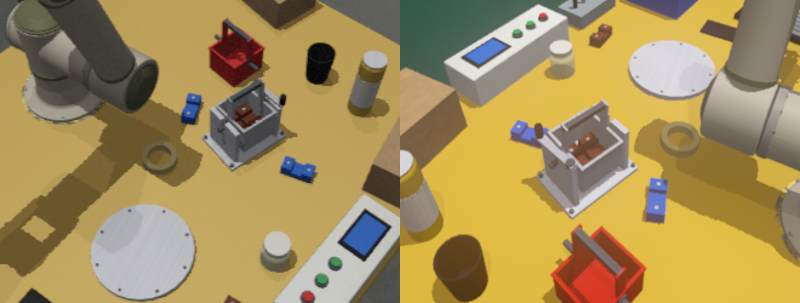

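View pics/crop.png

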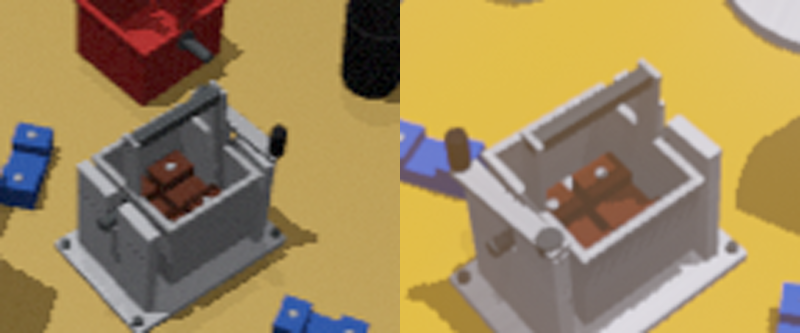

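The side view shows the grey bucket (side 276,335; scene 350,196). Its look-alikes are the red bucket (scene 342,142) and two blue blocks (scene 395,229 and 307,180). I choose the grey bucket in the cradle, with the brown blocks inside; its black knob is at scene (382,171). The crop confirms this. Cradle yaw is about -12.5°.

```bash
cat >> h.py <<'E'
C=np.array([470.,195.]); YAW=np.deg2rad(-12.5)
def loc(x,y): c,s=np.cos(YAW),np.sin(YAW); return C+np.array([c*x-s*y,s*x+c*y])
def st():
    s=ctrl.sense(); q=s['ee_rot']; m=R.from_quat([q[1],q[2],q[3],q[0]]).as_matrix()
    print('t',round(s['time_s'],2),'tcp',np.round(s['eef_pos'],1),'tool y ang',round(np.arctan2(m[1,1],m[0,1]),3),'z',m[:,2].round(3),'F',np.round(s['force'],1),'grip',s['grip_width'],s['grip_force'],'q6',s['joints'][5]); return s
E
python3 - <<'E'
from h import *
s=st(); p=np.array(s['eef_pos'])[:2]
for a in(-.35,0,.35,.7,1.05): 
    w=loc(-42+90*np.cos(a),66+90*np.sin(a)); print(a,w.round(),((w-p)/10).round(1))
print(YAW)
E
```

```text
t 1.4 tcp [ 174.  -495.3  231.3] tool y ang -1.233 z [-0.  0. -1.] F [0.2 0.  0.8] grip 0.995725490152695 0.0 q6 -0.22337934177975644
-0.35 [519. 220.] [34.5 71.5]
0 [531. 249.] [35.7 74.4]
0.35 [532. 280.] [35.9 77.6]
0.7 [523. 310.] [34.9 80.6]
1.05 [504. 335.] [33. 83.]
-0.2181661564992912
```

Request:
{"name": "send_rows", "arguments": {
  "targets": [
    {"offset":[12,24,5],"spin":0.4},
    {"offset":[12,24,5],"spin":0.4},
    {"offset":[12,24,5],"spin":0.4},
    {"offset":[12,24,5],"spin":0.4},
    {"offset":[12,24,5],"spin":0.4},
    {"offset":[12,24,5],"spin":0.4},
    {"offset":[12,24,5],"spin":0.4},
    {"offset":[12,24,5],"spin":0.4}
  ],
  "grip": 0
}}

```text
time_s: 2.07
eef_pos: [295.4, -252.4, 282.6]
ee_rot: [0.001, 0.932, 0.363, 0.001]
force: [-0.3, -0.7, 0.4]
grip_width: 0.0
grip_force: 0.0
```

Request:
{"name": "send_rows", "arguments": {
  "targets": [
    {"offset":[14,30,2],"spin":0.6},
    {"offset":[14,30,2],"spin":0.615},
    {"offset":[14,30,2],"spin":0.615},
    {"offset":[14,30,2],"spin":0.615},
    {"offset":[14,30,2],"spin":0.615},
    {"offset":[14,30,2],"spin":0.615},
    {"offset":[14,30,2],"spin":0.615},
    {"offset":[14,30,2],"spin":0.615}
  ]
}}

```text
time_s: 2.73
eef_pos: [434.6, 46.5, 301.5]
ee_rot: [0.0, 0.78, 0.626, 0.0]
force: [0.9, -1.5, 0.5]
grip_width: -0.003
grip_force: 0.0
```

Request:
{"name": "send_rows", "arguments": {
  "targets": [
    {"offset":[5.5,13.2,1],"spin":0},
    {"offset":[5.5,13.2,1],"spin":0},
    {"offset":[5.5,13.2,1],"spin":0},
    {"offset":[5.5,13.2,1],"spin":0},
    {"offset":[5.5,13.2,1],"spin":0}
  ]
}}

```text
time_s: 3.15
eef_pos: [489.9, 179.3, 310.6]
ee_rot: [-0.0, 0.779, 0.627, -0.0]
force: [-0.2, 0.1, -0.1]
grip_width: 0.002
grip_force: 0.0
```

Run:
```python
from h import *
s=st(); c,W=T('wrist'); p,D=ctrl.capture('wrist'); cv2.imwrite('pics/w1.png',p[...,::-1])
print(W[:3,3].round(),W[:3,2].round(2))
for q,z in(('keeper_knob',148),('bucket_bar',180),('bucket',40),('cradle',0),('block1_mid',60),('block2_mid',60)):
    print(q,[(round(r['conf'],2),[int(x) for x in r['uv']],atz(c,W,*r['uv'],z)[:2].round(1).tolist()) for r in ctrl.place_of('wrist',q)[:3]])
P=cloud(c,W,D).reshape(-1,3)[D.ravel()>0]; r=np.hypot(*(P[:,:2]-C).T)
for lo,hi,rr in((178,195,70),(156,170,110),(122,128,120),(129,138,120)):
    S=P[(P[:,2]>lo)&(P[:,2]<hi)&(r<rr)]
    if len(S)>8: print(lo,len(S),S.mean(0).round(1),cv2.minAreaRect(S[:,:2].astype(np.float32)))
print('knob expected',loc(48,66))
```

```text
t 3.15 tcp [489.9 179.3 310.6] tool y ang -0.214 z [-0.001  0.    -1.   ] F [-0.2  0.1 -0.1] grip 0.002031941592519847 0.0 q6 0.34022001007874764
[507. 255. 454.] [-0.07 -0.3  -0.95]
keeper_knob [(0.6, [370, 88], [538.8, 258.5])]
bucket_bar [(0.95, [293, 203], [471.7, 197.7])]
bucket [(0.95, [103, 33], [323.1, 357.1]), (0.6, [316, 175], [482.5, 190.7])]
cradle [(0.5, [305, 153], [473.8, 210.0])]
block1_mid [(0.86, [175, 223], [337.9, 177.3]), (0.76, [470, 129], [631.4, 205.1]), (0.71, [302, 202], [465.0, 170.7])]
block2_mid [(0.69, [305, 156], [478.3, 213.8])]
178 3092 [472.6 198.  185.9] ((471.65631103515625, 195.36221313476562), (100.42552947998047, 20.627185821533203), 77.45832061767578)
156 572 [527.8 242.3 163. ] ((486.9088439941406, 214.79275512695312), (141.26834106445312, 56.299808502197266), 55.06100082397461)
122 3144 [499.1 169.6 124.7] ((478.34686279296875, 189.5372314453125), (137.6440887451172, 106.97367095947266), 77.44635772705078)
129 3023 [487.3 259.8 134. ] ((481.3434753417969, 207.52659606933594), (126.04661560058594, 98.05596923828125), 81.80858612060547)
knob expected [531.14722286 249.046435  ]
```

View pics/w1.png

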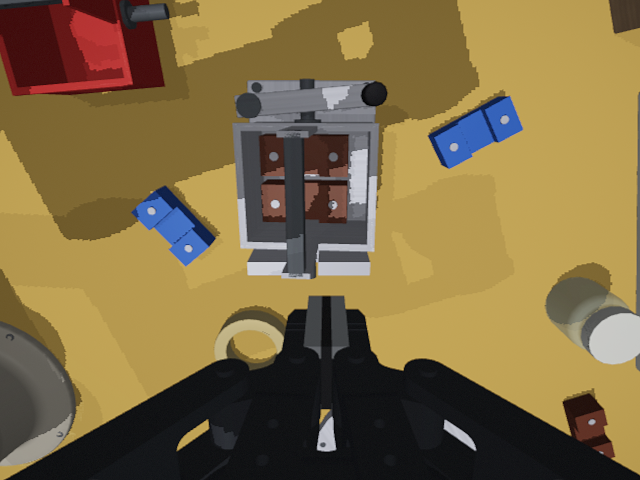

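The wrist view shows the keeper bar with its black knob at (373,94), the bar over the pin, and both brown blocks inside. The bucket bar is at (293,203). The knob is at about (537,256), and I take the cradle centre as (472,197).

Request:
{"name": "send_rows", "arguments": {
  "targets": [
    {"offset":[3.1,4.2,0],"spin":0},
    {"offset":[3.1,4.2,0],"spin":0},
    {"offset":[3.1,4.2,-4],"spin":0},
    {"offset":[3.1,4.2,-8],"spin":0},
    {"offset":[3.1,4.2,-12],"spin":0},
    {"offset":[3.1,4.2,-15],"spin":0},
    {"offset":[3.1,4.2,-17],"spin":0},
    {"offset":[3.1,4.2,-17],"spin":0}
  ]
}}

```text
time_s: 4.17
eef_pos: [518.0, 217.5, 137.4]
ee_rot: [-0.002, 0.78, 0.626, -0.003]
force: [-1.1, -0.4, 0.4]
grip_width: 0.003
grip_force: 0.0
```

Request:
{"name": "send_rows", "arguments": {
  "targets": [
    {"offset":[0.5,1,0],"spin":0},
    {"offset":[0.9,2,0],"spin":0},
    {"offset":[1.2,2.9,0],"spin":0},
    {"offset":[1.3,3.8,0],"spin":0},
    {"offset":[1.35,4.7,0],"spin":0},
    {"offset":[1.3,5.6,0],"spin":0},
    {"offset":[1.1,6.5,0],"spin":0},
    {"offset":[0.8,7.5,0],"spin":0}
  ]
}}

```text
time_s: 4.83
eef_pos: [527.5, 294.3, 141.3]
ee_rot: [-0.0, 0.78, 0.626, -0.0]
force: [-3.6, -3.5, 1.1]
grip_width: 0.001
grip_force: 1.9
```

Request:
{"name": "send_rows", "arguments": {
  "targets": [
    {"offset":[-0.4,0.8,0],"spin":0},
    {"offset":[-0.9,1.6,0],"spin":0},
    {"offset":[-1.5,2.3,0],"spin":0},
    {"offset":[-2.1,3.0,0],"spin":0},
    {"offset":[-2.8,3.6,0],"spin":0},
    {"offset":[-2.8,3.6,0],"spin":0}
  ]
}}

```text
time_s: 5.33
eef_pos: [498.6, 330.9, 141.3]
ee_rot: [-0.0, 0.779, 0.627, -0.0]
force: [-0.4, -0.6, -0.2]
grip_width: 0.002
grip_force: 0.0
```

Request:
{"name": "send_rows", "arguments": {
  "targets": [
    {"offset":[0.5,-1,0],"spin":0},
    {"offset":[0.5,-1,4],"spin":0},
    {"offset":[0.5,-1,8],"spin":0},
    {"offset":[0.5,-1,12],"spin":0},
    {"offset":[0,-4,14],"spin":0},
    {"offset":[-1,-8,14],"spin":0},
    {"offset":[-2,-12,14],"spin":0},
    {"offset":[-2.7,-13.4,14],"spin":0}
  ],
  "grip": 0.9
}}

```text
time_s: 6.0
eef_pos: [472.9, 191.5, 281.8]
ee_rot: [0.001, 0.781, 0.625, 0.001]
force: [0.4, -0.3, -0.0]
grip_width: 0.9
grip_force: 0.0
```

Request:
{"name": "send_rows", "arguments": {
  "targets": [
    {"offset":[0,0,0],"spin":0},
    {"offset":[0,0,0],"spin":0},
    {"offset":[0,0,0],"spin":0}
  ]
}}

```text
time_s: 6.25
eef_pos: [473.6, 195.8, 281.5]
ee_rot: [0.0, 0.78, 0.626, 0.001]
force: [0.2, -0.2, -0.8]
grip_width: 0.903
grip_force: 0.0
```

Run:
```python
from h import *
s=st(); c,W=T('wrist'); p,D=ctrl.capture('wrist'); cv2.imwrite('pics/w2.png',p[...,::-1])
for q,z in(('keeper_knob',148),('bucket_bar',180)):
    print(q,[(round(r['conf'],2),[int(x) for x in r['uv']],atz(c,W,*r['uv'],z)[:2].round(1).tolist()) for r in ctrl.place_of('wrist',q)[:3]])
P=cloud(c,W,D).reshape(-1,3)[D.ravel()>0]; r=np.hypot(*(P[:,:2]-C).T)
S=P[(P[:,2]>180)&(P[:,2]<195)&(r<75)]; print(len(S),S.mean(0).round(1),cv2.minAreaRect(S[:,:2].astype(np.float32)))
u=np.array([np.cos(YAW),np.sin(YAW)]); print('across bar', np.percentile((S[:,:2]-C)@u,[1,50,99]).round(1),'z',np.median(S[:,2]))
```

```text
t 6.25 tcp [473.6 195.8 281.5] tool y ang -0.218 z [ 0.001  0.001 -1.   ] F [ 0.2 -0.2 -0.8] grip 0.9028964287335857 0.0 q6 0.38110102059720813
keeper_knob []
bucket_bar [(0.68, [322, 234], [472.3, 197.1])]
3438 [472.2 198.2 186.2] ((471.6996765136719, 195.503662109375), (100.37539672851562, 19.981698989868164), 77.371337890625)
across bar [-7.3  1.4 10.5] z 186.28906608069371
```

View pics/w2.png

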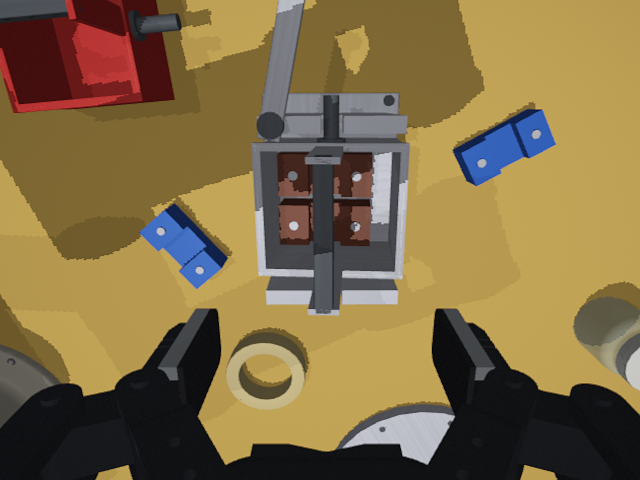

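The keeper is wide open (bar at (285,60), pin at (331,115) clear). Next is the bar grasp.

Request:
{"name": "send_rows", "arguments": {
  "targets": [
    {"offset":[-0.2,0,-3],"spin":0},
    {"offset":[-0.2,0,-6],"spin":0},
    {"offset":[-0.2,0,-9],"spin":0},
    {"offset":[-0.2,0,-11],"spin":0},
    {"offset":[-0.2,0,-12],"spin":0},
    {"offset":[-0.2,0,-12],"spin":0},
    {"offset":[-0.2,0,-12],"spin":0}
  ],
  "grip": 0.6,
  "squeeze": 60
}}

```text
time_s: 6.98
eef_pos: [471.4, 196.0, 161.9]
ee_rot: [0.0, 0.78, 0.626, 0.0]
force: [-1.3, -0.9, 0.1]
grip_width: 0.603
grip_force: 0.0
```

Request:
{"name": "send_rows", "arguments": {
  "targets": [
    {"offset":[0,0,0],"spin":0},
    {"offset":[0,0,0],"spin":0},
    {"offset":[0,0,0],"spin":0}
  ],
  "grip": 0.25
}}

```text
time_s: 7.23
eef_pos: [471.4, 195.8, 162.3]
ee_rot: [0.0, 0.78, 0.626, 0.001]
force: [-0.9, -0.0, -0.5]
grip_width: 0.248
grip_force: 0.0
```

Request:
{"name": "send_rows", "arguments": {
  "targets": [
    {"offset":[0,0,0],"spin":0},
    {"offset":[0,0,0],"spin":0},
    {"offset":[0,0,0],"spin":0},
    {"offset":[0,0,0],"spin":0},
    {"offset":[0,0,0],"spin":0},
    {"offset":[0,0,0],"spin":0}
  ],
  "grip": 0,
  "squeeze": 80
}}

```text
time_s: 7.73
eef_pos: [471.9, 195.6, 162.2]
ee_rot: [0.001, 0.78, 0.626, 0.001]
force: [2.5, -1.4, 6.3]
grip_width: 0.126
grip_force: 78.6
```

Request:
{"name": "send_rows", "arguments": {
  "targets": [
    {"offset":[0,0,0.4],"spin":0},
    {"offset":[0,0,1],"spin":0},
    {"offset":[0,0,1.7],"spin":0},
    {"offset":[0,0,2.4],"spin":0},
    {"offset":[0,0,3.1],"spin":0},
    {"offset":[0,0,3.8],"spin":0},
    {"offset":[0,0,4.5],"spin":0},
    {"offset":[0,0,4.5],"spin":0}
  ]
}}

```text
time_s: 8.4
eef_pos: [471.2, 195.9, 207.9]
ee_rot: [0.0, 0.78, 0.626, 0.001]
force: [0.6, 0.4, -5.6]
grip_width: 0.119
grip_force: 79.9
```

Request:
{"name": "send_rows", "arguments": {
  "targets": [
    {"offset":[0,0,1],"spin":0},
    {"offset":[0,0,2.5],"spin":0},
    {"offset":[0,0,4],"spin":0},
    {"offset":[0,0,5.5],"spin":0},
    {"offset":[0,0,7],"spin":0},
    {"offset":[0,0,8.5],"spin":0},
    {"offset":[0,0,9.5],"spin":0},
    {"offset":[0,0,9.5],"spin":0}
  ]
}}

```text
time_s: 9.07
eef_pos: [471.4, 195.8, 303.5]
ee_rot: [0.001, 0.78, 0.626, 0.002]
force: [1.0, 0.6, -6.7]
grip_width: 0.122
grip_force: 79.9
```

Run:
```python
from h import *
st(); p,D=ctrl.capture('side'); q,_=ctrl.capture('wrist')
cv2.imwrite('pics/lift.png',np.hstack([p[180:480,130:450,::-1],q[::1,::1,::-1][0:400,100:500][:300]]))
```

```text
t 9.07 tcp [471.4 195.8 303.5] tool y ang -0.218 z [ 0.003  0.001 -1.   ] F [ 1.   0.6 -6.7] grip 0.12222700289188593 79.91607838310301 q6 0.38168542920509746
```

View pics/lift.png

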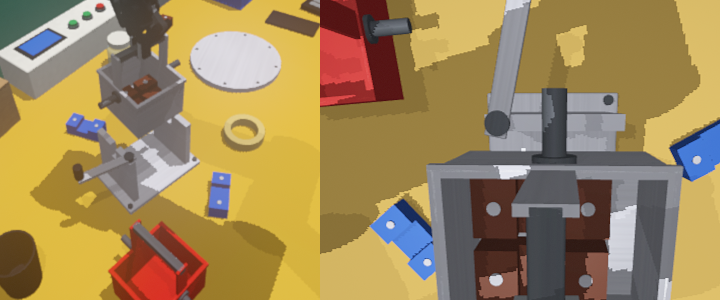

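The bucket hangs level, clear of the cradle, with both blocks inside and the keeper open. I'll carry it to the plate now.

Request:
{"name": "send_rows", "arguments": {
  "targets": [
    {"offset":[0.1,-0.8,0],"spin":0},
    {"offset":[0.2,-2.4,0],"spin":0},
    {"offset":[0.4,-4.8,0],"spin":0},
    {"offset":[0.7,-7.6,0],"spin":0},
    {"offset":[0.9,-10.4,0],"spin":0},
    {"offset":[1.1,-13.2,0],"spin":0},
    {"offset":[1.3,-16,0],"spin":0},
    {"offset":[1.6,-18.8,0],"spin":0}
  ]
}}

```text
time_s: 9.83
eef_pos: [486.3, 5.9, 300.4]
ee_rot: [-0.001, 0.78, 0.626, -0.001]
force: [0.7, 0.1, -6.5]
grip_width: 0.123
grip_force: 79.9
```

Request:
{"name": "send_rows", "arguments": {
  "targets": [
    {"offset":[0.2,-2.8,0],"spin":0},
    {"offset":[0.5,-5.6,0],"spin":0},
    {"offset":[0.7,-8.4,0],"spin":0},
    {"offset":[0.9,-11.2,0],"spin":0},
    {"offset":[1.2,-14,0],"spin":0},
    {"offset":[1.4,-16.8,0],"spin":0},
    {"offset":[1.6,-19,0],"spin":0},
    {"offset":[1.7,-20.6,0],"spin":0}
  ]
}}

```text
time_s: 10.5
eef_pos: [503.4, -200.7, 300.1]
ee_rot: [-0.001, 0.78, 0.625, -0.001]
force: [0.3, 0.7, -6.3]
grip_width: 0.127
grip_force: 79.8
```

Request:
{"name": "send_rows", "arguments": {
  "targets": [
    {"offset":[0,-1,0],"spin":0},
    {"offset":[0,-1.6,0],"spin":0},
    {"offset":[0,-1.6,-0.6],"spin":0},
    {"offset":[0,-1.6,-2],"spin":0},
    {"offset":[0,-1.6,-4],"spin":0},
    {"offset":[0,-1.6,-6],"spin":0},
    {"offset":[0,-1.6,-7.5],"spin":0},
    {"offset":[0,-1.6,-8],"spin":0}
  ]
}}

```text
time_s: 11.17
eef_pos: [503.1, -212.5, 218.6]
ee_rot: [-0.002, 0.779, 0.627, -0.001]
force: [-0.0, 0.5, -6.4]
grip_width: 0.122
grip_force: 79.8
```

Run:
```python
from h import *
st()
ims=[]
for cam,z in(('scene',0),('side',0)):
    c,W=T(cam); p,D=ctrl.capture(cam); P=cloud(c,W,D); 
    S=P[(abs(P[...,2]-15)<5)&(np.hypot(P[...,0]-505,P[...,1]+214)<135)]
    A=np.c_[S[:,:2]]; (x,y),r=cv2.minEnclosingCircle(A.astype(np.float32)); print('plate',x,y,r,[(round(k['conf'],2),atz(c,W,*k['uv'],15)[:2].round()) for k in ctrl.place_of(cam,'plate_top')[:1]])
    u,v=[int(t) for t in (lambda q:(c['fx']*q[0]/q[2]+c['cx'],c['fy']*q[1]/q[2]+c['cy']))((np.array(c['view'])@np.array([505,-214,80,1]))[:3])]
    u=min(max(u,130),510);v=min(max(v,110),370); ims.append(cv2.resize(p[v-110:v+110,u-130:u+130,::-1],(390,330)))
cv2.imwrite('pics/over.png',np.hstack(ims))
```

```text
t 11.17 tcp [ 503.1 -212.5  218.6] tool y ang -0.217 z [-0.004  0.003 -1.   ] F [-0.   0.5 -6.4] grip 0.12191171340769072 79.7755646891892 q6 -0.39777623874264745
plate 504.92816162109375 -216.06982421875 120.62338256835938 [(0.88, array([ 509., -221.]))]
plate 502.04705810546875 -210.31947326660156 121.1863021850586 [(0.59, array([ 506., -226.]))]
```

View pics/over.png

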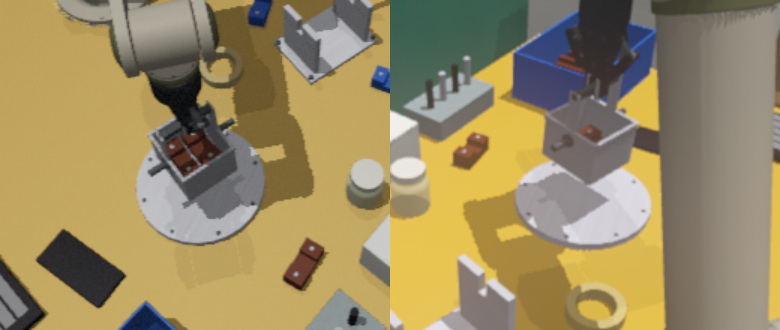

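It is level and centred over the plate, with both blocks inside. I'll lower it gently.

Request:
{"name": "send_rows", "arguments": {
  "targets": [
    {"offset":[0,-0.1,-1],"spin":0},
    {"offset":[0,-0.1,-2.5],"spin":0},
    {"offset":[0,-0.1,-4],"spin":0},
    {"offset":[0,-0.1,-5.5],"spin":0},
    {"offset":[0,-0.1,-6.7],"spin":0},
    {"offset":[0,-0.1,-7.2],"spin":0},
    {"offset":[0,-0.1,-7.5],"spin":0},
    {"offset":[0,-0.1,-7.5],"spin":0}
  ]
}}

```text
time_s: 12.03
eef_pos: [504.0, -215.4, 146.2]
ee_rot: [0.0, 0.78, 0.626, 0.0]
force: [0.4, -0.2, -6.7]
grip_width: 0.123
grip_force: 79.9
```

Request:
{"name": "send_rows", "arguments": {
  "targets": [
    {"offset":[0,0,-0.1],"spin":0},
    {"offset":[0,0,-0.2],"spin":0},
    {"offset":[0,0,-0.3],"spin":0},
    {"offset":[0,0,-0.4],"spin":0},
    {"offset":[0,0,-0.4],"spin":0}
  ]
}}

```text
time_s: 12.45
eef_pos: [504.0, -215.3, 142.3]
ee_rot: [0.0, 0.78, 0.626, 0.0]
force: [-0.3, -1.0, -6.0]
grip_width: 0.124
grip_force: 79.8
```

Request:
{"name": "send_rows", "arguments": {
  "targets": [
    {"offset":[0,0,-0.1],"spin":0},
    {"offset":[0,0,-0.2],"spin":0},
    {"offset":[0,0,-0.3],"spin":0},
    {"offset":[0,0,-0.3],"spin":0}
  ]
}}

```text
time_s: 12.78
eef_pos: [504.4, -215.5, 139.8]
ee_rot: [0.001, 0.78, 0.626, 0.0]
force: [0.5, -0.3, -1.2]
grip_width: 0.118
grip_force: 80.5
```

Request:
{"name": "send_rows", "arguments": {
  "targets": [
    {"offset":[0,0,-0.05],"spin":0},
    {"offset":[0,0,-0.1],"spin":0},
    {"offset":[0,0,-0.15],"spin":0},
    {"offset":[0,0,-0.15],"spin":0}
  ]
}}

```text
time_s: 13.12
eef_pos: [505.2, -215.8, 139.5]
ee_rot: [0.002, 0.78, 0.626, 0.001]
force: [1.6, 0.4, 8.1]
grip_width: 0.123
grip_force: 81.8
```

Request:
{"name": "send_rows", "arguments": {
  "targets": [
    {"offset":[0,0,0.05],"spin":0},
    {"offset":[0,0,0.05],"spin":0}
  ],
  "squeeze": 20
}}

```text
time_s: 13.28
eef_pos: [504.9, -215.8, 139.6]
ee_rot: [0.002, 0.78, 0.626, 0.001]
force: [4.3, 1.1, 6.8]
grip_width: 0.124
grip_force: 81.6
```

Request:
{"name": "send_rows", "arguments": {
  "targets": [
    {"offset":[0,0,0],"spin":0},
    {"offset":[0,0,0],"spin":0},
    {"offset":[0,0,0],"spin":0},
    {"offset":[0,0,0],"spin":0}
  ],
  "grip": 0.5
}}

```text
time_s: 13.62
eef_pos: [503.7, -215.3, 138.0]
ee_rot: [-0.0, 0.78, 0.626, -0.0]
force: [0.1, -0.2, 1.0]
grip_width: 0.501
grip_force: 0.0
```

Request:
{"name": "send_rows", "arguments": {
  "targets": [
    {"offset":[0,0,1],"spin":0},
    {"offset":[0,0,3],"spin":0},
    {"offset":[0,0,6],"spin":0},
    {"offset":[0,0,9],"spin":0},
    {"offset":[0,0,12],"spin":0},
    {"offset":[0,0,14],"spin":0},
    {"offset":[0,0,14],"spin":0}
  ]
}}

```text
time_s: 14.2
eef_pos: [504.9, -216.0, 283.6]
ee_rot: [0.004, 0.78, 0.626, 0.001]
force: [0.6, 0.2, -0.7]
grip_width: 0.504
grip_force: 0.0
```

Run:
```python
from h import *
st()
ims=[]
for cam in('scene','side','wrist'):
    c,W=T(cam); p,D=ctrl.capture(cam)
    P=cloud(c,W,D).reshape(-1,3); S=P[(P[:,2]>148)&(P[:,2]<166)&(np.hypot(P[:,0]-505,P[:,1]+214)<70)&(D.ravel()>0)]
    if len(S)>9: print(cam,'bar',cv2.minAreaRect(S[:,:2].astype(np.float32)),np.median(S[:,2]))
    ims.append(cv2.resize(p[...,::-1],(400,300)))
cv2.imwrite('pics/end.png',np.vstack([np.hstack(ims[:2]),np.hstack([ims[2],0*ims[2]])]))
```

```text
t 14.2 tcp [ 504.9 -216.   283.6] tool y ang -0.218 z [ 0.007 -0.005 -1.   ] F [ 0.6  0.2 -0.7] grip 0.5041972738603278 0.0 q6 -0.3996755316025481
scene bar ((510.1083984375, -219.08473205566406), (101.30078125, 20.73797607421875), 77.95674133300781) 160.30751277281206
side bar ((508.55902099609375, -215.3426513671875), (104.63346862792969, 22.019817352294922), 79.27143859863281) 157.8746761379607
wrist bar ((510.3411865234375, -217.10301208496094), (100.49209594726562, 19.871030807495117), 77.55791473388672) 161.5707132057904
```

View pics/end.png

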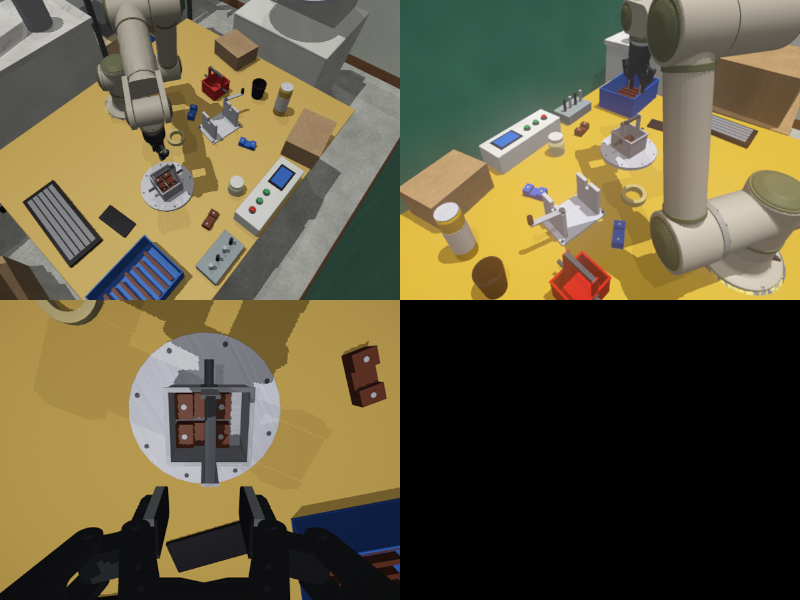

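The bucket stands upright about 6 mm from the plate's centre (wrist view (208,430)), with both blocks inside. The keeper is open, and nothing else has moved.

```bash
python3 -c "
from rig import ctrl
print(ctrl.finish_job())"
```

```text
the job is handed in; nothing more can be done
None
```

Job handed in: I swung the keeper open and left it so, then lifted the bucket out level and set it upright on the plate, about 6 mm off centre, with both blocks inside and the other things seen in place.

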